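# Set the watch-parts cleaner to programme six and start it

## Robot

A 6-joint arm with a two-finger parallel gripper is mounted at the origin on the work surface. World frame = base frame: x ahead of the robot, y to its left, z up, the work surface at z = 0. Lengths are in mm, angles in rad, forces in N, time in s.
With the tool pointing down it reaches from about 250 to 775 mm from the base axis. Payload 4 kg.
Tool frame: the origin (TCP) lies midway between the tips of the shut fingers; the grasp point (between the pads) lies 19 mm behind it; z points along the fingers, y is the direction in which the jaws open and shut (so a half turn about z gives the same grasp; the last joint's range is limited). The gripper opens to 85 mm and grips with 20 to 120 N. Pads are 22 mm wide; open, the fingers measure 114 mm over their backs; the gripper's body (76 mm by 85 mm) begins 54 mm behind the grasp point. The pads swing forward as they close: fully open they stand 13 mm farther back than shut.
Start: joints at [1.085, 0.087, 1.371, -0, 1.684, -0.103], TCP at [205.446, 510.206, 231.341] pointing down, gripper open.
Joint ranges: [-3.1, 3.1], [-0.76, 2.03], [0.27, 2.55], [-1.08, 4.22], [0.17, 2.65], [-2.57, 2.57]. Speed limits (rad/s): [2.79, 2.79, 3.14, 3.14, 3.14, 3.14].

## Interface

Orientations are given as a rotation vector (axis times angle).
In Python, from workcell import ctrl, optics gives the robot as it stands.
- The arm moves only by the tool apply_moves, never from a script. Its argument "targets" is a list of rows, each an object with "hand": the opening, from 0 (shut) to 1 (fully open); "slide": the shift along the tool's x, y, z in mm, a list of three; "spin": the turn about the tool's z in rad. In form: [{"hand": hand, "slide": [dx, dy, dz], "spin": spin}, ...]. A call has 1 to 5 rows; each row shifts and turns the commanded pose from where the row before left it, along the tool's axes as they then stand; what a row does not reach is not made up. A row lasts 1/12 s, in which the tool goes at most 41.7 mm and 7.16 degrees, less where a joint would pass 70% of its speed; a pose out of reach is approached as far as the arm can. A call is refused whole if a number of a shift passes 41.7 or a number of a turn 0.125, either way. A call with a gripper value outside its range is refused whole. The fingers move at their own pace and stop on an object; "grip_force" is the grip in N (left out, the last holds). Time passes only in rows, so rows that do not move let the fingers close. It gives the time, the measured TCP pose, the force and the opening at its end, in the units of the state.
- ctrl.state(): the state, without advancing time (a new reading comes with each control period).
- optics.camera(name): name is "scene" or "side" or "wrist"; returns the picture (400x640x3 uint8, blue, green, red); there is no depth.
- optics.camera_params(name): a dict with "vfov" (degrees; the focal length in pixels is half the picture's height over the tangent of half this angle, whatever the lens; pixels are square), "cx", "cy" (the principal point, pixels), "cam_to_world" (4x4, takes a point from camera to world coordinates). Camera axes: x right, y up, looking along -z (the intrinsics and any distortion apply to the point x, -y, -z); pixel columns grow to the right and rows downward; lengths in mm; the calibration is good to about 2 mm. A picture is of the moment at which its call begins: read the wrist's pose just before it. camera_params takes no time and is no camera call; for the wrist camera it gives the pose at the moment of the call.
- ctrl.sign_off(): hands the job in, once; it reports no verdict.
The state is a dict: "time_s": time; "qpos": joint angles; "joint_vel": joint speeds; "tau": joint torques, N m; "tool_pos": TCP position; "ee_rot": TCP orientation; "force": force on the tool from outside, world axes, zero at the start; "moment": the same for the moment, N m; "finger_gap": finger opening in mm.
Only numpy, scipy, OpenCV 4.12 (cv2) and the standard library are available. Lean on these libraries where they do the work, as an engineer would, in place of code of your own. Each camera call takes 0.05 s, during which the arm holds its last target.

## Task

The pointer selector on the grey cleaning machine clicks from mark to mark: the red mark is off, and the white marks after it, going clockwise, are programmes one to eight. With a fingertip on the side of the pointer, without pinching it, push the selector round to programme six so that it sits in that click, and only then press the green start button fully down and let it go. Leave the watchmaker's loose things, on the machine and on the bench, where they are.

Things in the scene. Friction and masses are not known exactly. Their poses are not given: they have to be found in the camera images.
- machine: grey cleaning machine, fixed. Origin at table level; x away from the control edge towards the tank, y left, z up. Flat deck 70 mm above the table, x -100 to 170 mm, y -145 to 145 mm; a steel tank lid on it from x = 80 mm on rises 22 mm above the deck. Selector axis at (0, 62 mm), start button at (0, -78 mm)
- off_mark (a point): the red bar painted on the deck, position 0 (off). Nine marks lie 59 mm from the selector axis, 30 degrees apart: this bar, at -60 degrees from machine x, then clockwise from above eight white dots, programmes 1 to 8. None is numbered; 4 lies along machine -x, 6 at 120 degrees; the gap in the circle is on the tank side
- selector_axis (a point): point on the selector's vertical turning axis, 109 mm above the table, level with the pointer's top. Selector: black round skirt of 30 mm radius up to 13 mm above the deck, black 26 mm hub, and one upright orange pointer fin with a white line on top, running from the axis out to 45 mm, 14 mm thick, standing from 14 to 39 mm above the deck
- pointer_tip (a point): the outer end of the pointer fin, at its top, 45 mm from the axis; the direction from selector_axis to here is where the selector points
- selector (a joint): selector angle in rad, 0 at the red mark, growing clockwise from above, 0.5236 a click; programme 6 is 3.142. A spring holds it in each position: a side push of about 6 N at 30 mm radius takes it over, and from half a click on it snaps into the next position and stays. End stops just beyond positions 0 and 8. It starts in one of positions 0 to 3
- start_top (a point): centre of the top of the green start button, 28 mm across, in an aluminium housing on the deck; pressed straight down
- start (a joint): travel of the start button in m: 0 released, 0.006 fully down; a spring returns it; fully down takes 5 N
- basket: small open brass parts basket, 36 mm across, 22 mm high, standing loose on the machine's deck between selector and button, towards the tank; origin at the centre of its underside
- loupe: black eye loupe, 32 mm across, 26 mm high, standing loose on the machine's deck between selector and button, at the front; origin at the centre of its underside
- stake: steel staking block 35 x 90 x 22 mm with three holes, loose on the green glass plate at the right; origin at the centre of its underside
- dish: shallow glass dish, 90 mm across, 16 mm high, loose on the green glass plate; origin at the centre of its underside
- driver: red-handled screwdriver 140 mm long, lying loose on the green glass plate; origin under its middle
- jar: amber glass jar with a brass cap, 60 mm across, 85 mm high, loose on the table to the left; origin at the centre of its underside
- brush: bench brush with wooden back and yellow bristles, 160 x 40 x 36 mm, loose on the table to the left; origin at the centre of its underside
- holder: steel movement holder, a stepped round 52 mm across and 30 mm high, loose on the table to the left; origin at the centre of its underside

How it is judged (in metres and radians):
On the way, in this order (a step that is already met when the one before it is completed fails the run):
1. the selector sits in position 6 (within 0.13 rad) (value of joint selector between 3.0116 and 3.2716 rad), for 0.2 s.
2. the start button is pressed down (at least 4 mm) with the selector in position 6 (all of step 1 and value of joint start above 0.004 m), for 0.05 s.
At the end, for the whole second after the job is handed in: The selector rests in position 6, at 3.142 rad within 0.13 rad (a quarter of a click); the start button has been pressed at least 4 mm since then and is back up within 1 mm; no loose thing is more than 15 mm from where it stood (all of step 1 and velocity of joint selector between -0.1 and 0.1 rad/s and value of joint start below 0.001 m and not (distance of any of basket, loupe, stake, dish, driver, jar, brush, holder from where it was at the start of the episode above 0.015 m)); the robot touches nothing.
It fails at once if the start button is pressed (over 2.5 mm) while the selector is not in position 6 (value of joint start above 0.0025 m and not (value of joint selector between 2.9416 and 3.3416 rad)).
It fails at once if the pointer is pinched: the fingers press on both its flat sides at once with over 2 N (contact force between the fingers and selector_c3 above 2 N and contact force between the fingers and selector_c4 above 2 N).
It fails at once if a loose thing is pushed, lifted or carried more than 15 mm (distance of any of basket, loupe, stake, dish, driver, jar, brush, holder from where it was at the start of the episode above 0.015 m).
It also fails if it takes over 54 s, if anything falls off the work surface, if the arm or the gripper's body presses on something with over 40 N, if the wrist force passes 120 N, or if a joint passes its speed limit or range.

## Working session

There is one attempt and no reset: what is moved stays moved. The work goes in short steps, Python scripts to look and compute and a tool call to move; the robot and the scene stay as the last step left them, time stands still between calls to the robot, and variables do not carry over. Pictures are saved under pics/ and viewed, and the job is handed in when it is done.

Besides the shell and the picture viewer there is one more tool, called as name([rows], argument=value, ...), one row to a line, values as JSON. apply_moves: Moves the arm, as the interface text tells. Its arguments: {"type":"object","properties":{"targets":{"type":"array"},"grip_force":{"type":"number"}},"required":["targets"]}

```bash
mkdir -p pics; ls; python3 - <<'E'
from workcell import ctrl, optics
import cv2,numpy as np
print(ctrl.state())
for n in ("scene","side","wrist"):
    p=optics.camera_params(n); print(n,p)
    cv2.imwrite(f"pics/{n}0.png",optics.camera(n))
E
```

```text
pics
{'time_s': 0.0, 'qpos': array([ 1.08490533e+00,  8.80153591e-02,  1.37226929e+00, -1.92381172e-06,
        1.68360084e+00, -1.03096389e-01]), 'joint_vel': array([ 0.00042725, -0.00210893,  0.00052619,  0.00017885,  0.00177223,
       -0.00093459]), 'tau': array([ 9.35603312e-04, -3.51865947e+01, -3.13274395e+01, -1.56884238e-05,
        1.05360287e-02,  1.00532796e-05]), 'tool_pos': array([205.20246645, 509.75027097, 230.09850958]), 'ee_rot': array([-0.59750162, -3.08357176,  0.00344667]), 'force': array([-0.49475201, -0.72367737,  0.1853679 ]), 'moment': array([-0.04404031, -0.00521871, -0.00179338]), 'finger_gap': 85.48957114441771}
scene {'vfov': 43.51089548677308, 'cx': 322.08659084621115, 'cy': 199.2782686896036, 'cam_to_world': array([[-7.99798531e-01, -4.08699671e-01,  4.39644048e-01,
         1.10045333e+03],
       [ 6.00156666e-01, -5.58589713e-01,  5.72529046e-01,
         7.44106881e+02],
       [ 1.15882098e-02,  7.21763196e-01,  6.92043064e-01,
         1.00281620e+03],
       [ 0.00000000e+00,  0.00000000e+00,  0.00000000e+00,
         1.00000000e+00]])}
side {'vf
[... 175 characters left out ...]

       [-2.78769905e-01,  5.43941024e-01, -7.91464151e-01,
        -1.14402737e+03],
       [ 2.36066655e-03,  8.24520187e-01,  5.65827614e-01,
         8.55316056e+02],
       [ 0.00000000e+00,  0.00000000e+00,  0.00000000e+00,
         1.00000000e+00]])}
wrist {'vfov': 68.75340089021066, 'cx': 318.12656797666045, 'cy': 199.9967681460162, 'cam_to_world': array([[ 3.73509642e-01, -8.88705819e-01, -2.65880639e-01,
         1.38321697e+02],
       [ 9.27624374e-01,  3.57253860e-01,  1.09007801e-01,
         5.36747921e+02],
       [-1.88898302e-03, -2.87352826e-01,  9.57822940e-01,
         3.72542890e+02],
       [ 0.00000000e+00,  0.00000000e+00,  0.00000000e+00,
         1.00000000e+00]])}
```

View pics/scene0.png

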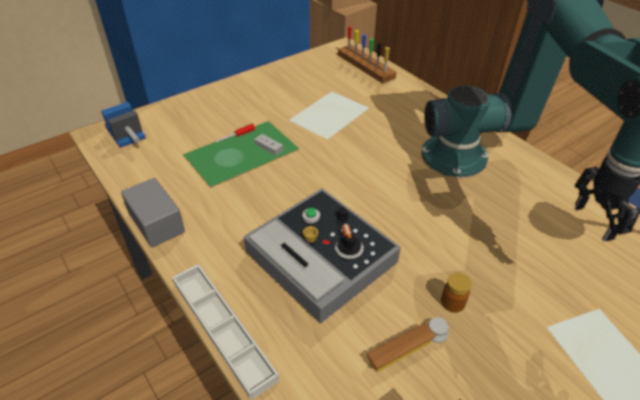

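View pics/side0.png

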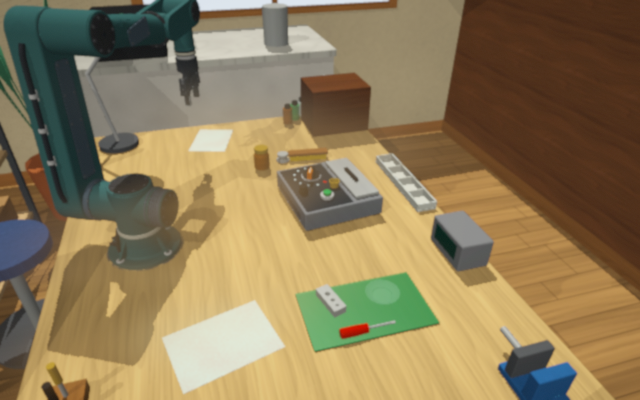

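View pics/wrist0.png

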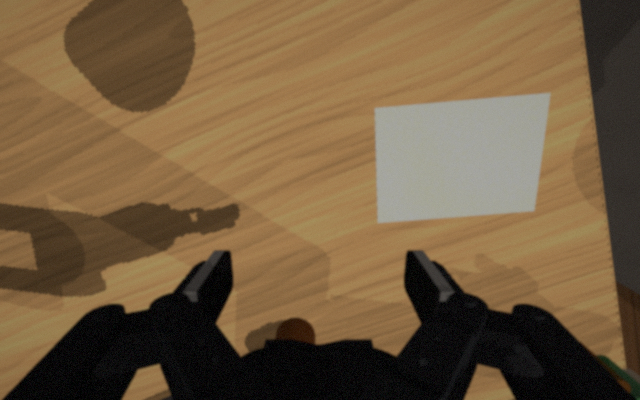

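```bash
python3 - <<'E'
import cv2,numpy as np
a=cv2.imread("pics/scene0.png")[180:320,235:410]
b=cv2.imread("pics/side0.png")[145:235,265:390]
cv2.imwrite("pics/sc.png",cv2.resize(a,None,fx=4.5,fy=4.2,interpolation=cv2.INTER_CUBIC))
cv2.imwrite("pics/sd.png",cv2.resize(b,None,fx=6,fy=6,interpolation=cv2.INTER_CUBIC))
E
```

```text
(no output)
```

View pics/sc.png

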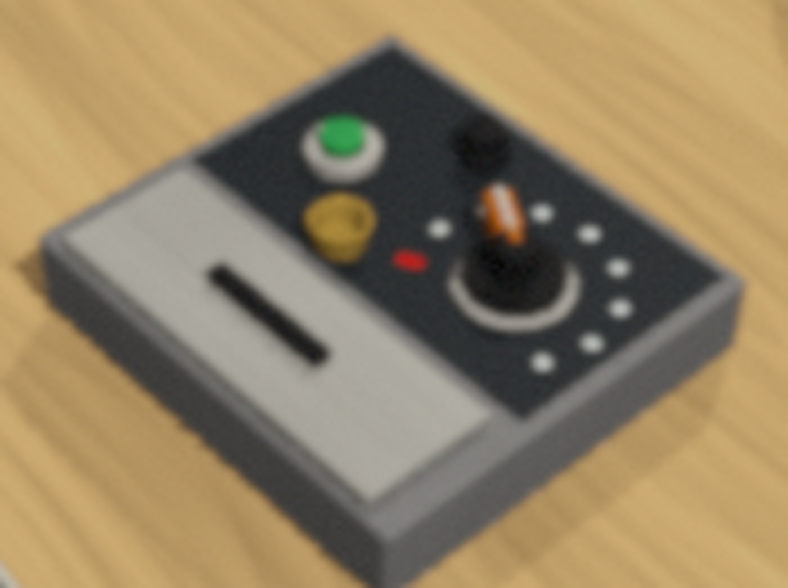

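View pics/sd.png

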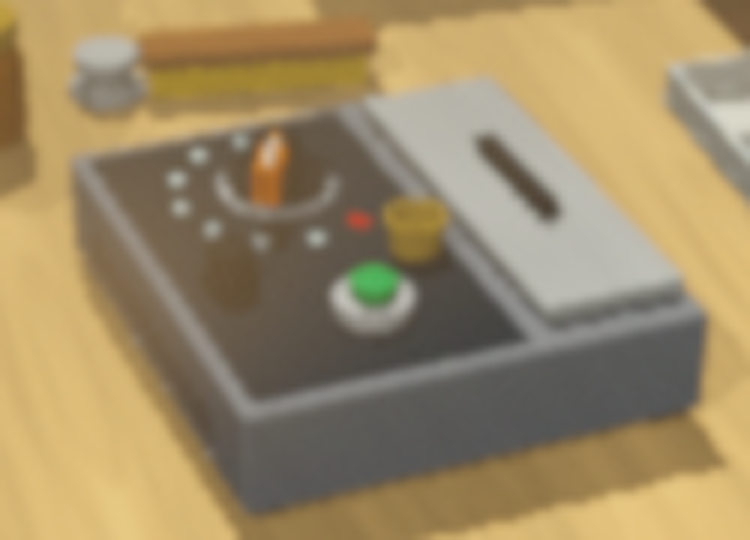

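```bash
cat > h.py <<'E'
import numpy as np,cv2
def ray(p,uv):
    f=200/np.tan(np.radians(p['vfov'])/2); M=np.array(p['cam_to_world'])
    d=M[:3,:3]@np.array([(uv[0]-p['cx'])/f,-(uv[1]-p['cy'])/f,-1]); return M[:3,3],d
def onz(p,uv,z):
    o,d=ray(p,uv); return (o+d*(z-o[2])/d[2])[:3]
def comps(im,m,off=(0,0),s=4):
    n,l,st,c=cv2.connectedComponentsWithStats(m.astype(np.uint8)); return [(c[i]+off,st[i,4]) for i in range(1,n)]
E
python3 - <<'E'
from workcell import optics
from h import *
for n,(x0,y0,x1,y1) in (("scene",(235,180,410,320)),("side",(265,145,390,235))):
    p=optics.camera_params(n); im=cv2.imread(f"pics/{n}0.png")[y0:y1,x0:x1]
    S=4; im=cv2.resize(im,None,fx=S,fy=S,interpolation=cv2.INTER_CUBIC)
    b,g,r=[im[...,i].astype(int) for i in range(3)]
    ms={'white':(np.minimum(np.minimum(b,g),r)>115,70),'red':((r>g+60)&(abs(b-g)<35)&(r>110),70),'green':((g>r+50)&(g>b+30),0),'orange':((r>g+55)&(g>b+22),109)}
    for k,(m,z) in ms.items():
        print(n,k)
        for c,a in comps(im,m):
            if a<40 or a>1500: continue
            uv=(c+.5)/S-.5+[x0,y0]; print(uv.round(1),a,onz(p,uv,z or 90).round(1))
E
```

```text
scene white
[392.1 182.5] 439 [309.3  33.7  70. ]
[240.7 225. ] 41 [732.  -74.2  70. ]
[346.7 228.5] 363 [521.8  94.9  70. ]
[243.5 230.3] 370 [735.5 -54.2  70. ]
[355.  230.3] 193 [508.7 112.1  70. ]
[332.2 234. ] 196 [562.7  88.   70. ]
[365.6 235.2] 207 [498.  140.8  70. ]
[371.9 243.3] 206 [502.9 170.7  70. ]
[350.7 253.4] 1391 [565.6 164.4  70. ]
[372.4 253. ] 222 [522.4 194.8  70. ]
[366.1 261.3] 222 [551.4 205.3  70. ]
[355.1 265.8] 231 [581.3 200.4  70. ]
[402.6 314.1] 626 [583.1 364.5  70. ]
[236.5 316.7] 408 [876.4 156.1  70. ]
scene red
[325.7 241.6] 388 [591.4  98.7  70. ]
scene green
[310.7 211.7] 1111 [571.8   8.6  90. ]
scene orange
[344.3 230.5] 281 [554.7 123.8 109. ]
[349.1 235.2] 116 [555.1 142.6 109. ]
side white
[286.7 145.9] 79 [529.5 389.7  70. ]
[293.5 145.4] 40 [555.8 386.6  70. ]
[312.  145.7] 284 [624.2 364.6  70. ]
[281.1 153.9] 1306 [494.4 331.3  70. ]
[282.2 160.6] 190 [486.6 279.1  70. ]
[295.9 166.6] 850 [523.6 221.9  70. ]
[309.5 169.8] 115 [564.  186.5  70. ]
[297.5 170.4] 103 [522.3 193.9  70. ]
[294.  174.4] 107 [503.5 170.1  70. ]
[302.7 177.1] 207 [527.7 144.1  70. ]
[319.4 176.4] 40 [584.5 132.9  70. ]
[294.6 179.1] 95 [497.8 138.7  70. ]
[299.9 182.7] 81 [509.2 110.9  70. ]
[317.3 184.2] 103 [562.5  85.7  70. ]
[326.3 195.5] 1055 [570.8  10.6  70. ]
[353.  233.2] 393 [ 584.4 -199.6   70. ]
side red
[324.3 181.3] 123 [591.   97.2  70. ]
side green
[326.9 191.5] 538 [569.9   3.1  90. ]
side orange
[309.2 174.6] 357 [535.9  89.6 109. ]
```

```bash
python3 - <<'E'
from workcell import optics
from h import *
k=[0,1,3,4,5,6,7,8]
A=np.array([[591.4,98.7],[562.7,88],[508.7,112.1],[498,140.8],[502.9,170.7],[522.4,194.8],[551.4,205.3],[581.3,200.4]])
kb=[0,1,2,3,4,5,6][:0]
B={0:(591,97.2),1:(562.5,85.7),3:(509.2,110.9),4:(497.8,138.7),5:(503.5,170.1),6:(522.3,193.9)}
ks=k+list(B); W=np.vstack([A,list(B.values())])
def m(i): a=np.radians(-60-30*i); return np.array([59*np.cos(a),62+59*np.sin(a)])
Mo=np.array([m(i) for i in ks])
mc,wc=Mo.mean(0),W.mean(0); H=(Mo-mc).T@(W-wc); th=np.arctan2(H[0,1]-H[1,0],H[0,0]+H[1,1])
R=np.array([[np.cos(th),-np.sin(th)],[np.sin(th),np.cos(th)]]); t=wc-R@mc
print("th",th,"t",t); print(((Mo@R.T+t)-W).round(1))
ax=R@[0,62]+t; bt=R@[0,-78]+t
print("axis",ax,"button",bt)
for n,uv in (("scene",(346.7,228.5)),("scene",(344.3,230.5)),("side",(309.2,172))):
    q=onz(optics.camera_params(n),uv,109)[:2]; d=R.T@(q-ax); print(n,d,np.degrees(np.arctan2(d[1],d[0])))
for i in range(9): print(i,(R@m(i)+t).round(1))
# basket & loupe from both cams approx
def x0(n,uv,z): return (R.T@(onz(optics.camera_params(n),uv,z)[:2]-t)).round(1)
print("basket",x0("scene",(235+340/4.5,180+215/4.2),92),x0("side",(265+416/6,145+212/6),92))
print("loupe",x0("scene",(235+482/4.5,180+130/4.2),96),x0("side",(265+233/6,145+250/6),96))
E
```

```text
th 0.09849262998534992 t [562.93847992  84.2980741 ]
[[-0.2 -0.6]
 [-0.1 -0.7]
 [ 0.2 -0.5]
 [ 0.1 -0.6]
 [ 0.2 -0.4]
 [ 0.1 -0.9]
 [-0.4 -0.6]
 [-0.1 -0.7]
 [ 0.2  0.9]
 [ 0.1  1.6]
 [-0.3  0.7]
 [ 0.3  1.5]
 [-0.4  0.2]
 [ 0.2  0. ]]
axis [556.84180513 145.99759239] button [570.60849014   6.67609949]
scene [-13.2021986  -22.71024461] -120.17081985859885
scene [ -4.2401033 -21.8907271] -100.96210620287549
side [-20.17920878 -37.8469889 ] -118.06558921125817
0 [591.2  98.1]
1 [562.6  87.3]
2 [532.5  92.2]
3 [508.9 111.6]
4 [498.1 140.2]
5 [503.1 170.3]
6 [522.5 193.9]
7 [551.  204.7]
8 [581.2 199.7]
basket [ 47.7 -24.5] [ 47.6 -30.1]
loupe [-56.3 -20.3] [-62.3 -36.1]
```

Both cameras agree. The dots fit to about 1 mm and the pointer is at programme 2 (−120°). Next I close the hand and travel at height to a point beside the pointer.

apply_moves([
  {"hand":0,"slide":[-35,-17.7,0],"spin":0},
  {"hand":0,"slide":[-35,-17.7,0],"spin":0},
  {"hand":0,"slide":[-35,-17.7,0],"spin":0},
  {"hand":0,"slide":[-35,-17.7,0],"spin":0},
  {"hand":0,"slide":[-35,-17.7,0],"spin":0},
], grip_force=40)

```text
time_s: 0.57
tool_pos: [335.3, 361.2, 231.0]
ee_rot: [-0.596, -3.084, 0.0]
force: [0.2, 0.8, 1.3]
finger_gap: 26.0
```

apply_moves([
  {"hand":0,"slide":[-35,-17.7,0],"spin":0},
  {"hand":0,"slide":[-35,-17.7,0],"spin":0},
  {"hand":0,"slide":[-35,-17.7,0],"spin":0},
  {"hand":0,"slide":[-35,-17.7,0],"spin":0},
  {"hand":0,"slide":[-35,-17.7,0],"spin":0},
])

```text
time_s: 0.98
tool_pos: [464.8, 213.5, 231.1]
ee_rot: [-0.598, -3.084, -0.0]
force: [-0.0, 0.9, -0.9]
finger_gap: -0.1
```

apply_moves([
  {"hand":0,"slide":[-35,-17.7,0],"spin":0},
  {"hand":0,"slide":[-35,-17.7,0],"spin":0},
  {"hand":0,"slide":[-35,-17.7,0],"spin":0},
  {"hand":0,"slide":[-35,-17.7,0],"spin":0},
  {"hand":0,"slide":[0,0,0],"spin":0.04},
])

```text
time_s: 1.4
tool_pos: [570.8, 91.3, 229.5]
ee_rot: [0.671, 3.068, -0.005]
force: [-0.4, 0.6, 0.3]
finger_gap: 0.2
```

```bash
python3 - <<'E'
from workcell import ctrl,optics
import cv2
print(optics.camera_params("wrist")['cam_to_world'].round(3).tolist(), ctrl.state()['tool_pos'])
cv2.imwrite("pics/w1.png",optics.camera("wrist"))
E
```

```text
[[0.418, -0.87, -0.261, 505.131], [0.909, 0.399, 0.123, 121.765], [-0.003, -0.289, 0.957, 371.722], [0.0, 0.0, 0.0, 1.0]] [570.76079151  91.33940003 229.50147924]
```

View pics/w1.png

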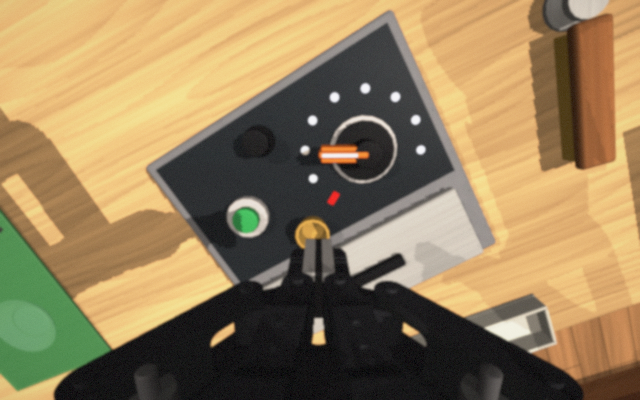

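The wrist view shows the orange pointer aimed at the dot at (305,150), the second after the red bar at (334,198), so it is at programme 2. The button is at (246,219). I'll check the positions with this view.

```bash
python3 - <<'E'
from workcell import ctrl,optics
from h import *
p=optics.camera_params("wrist")
for n,uv,z in (("1",(313,178.5),70),("2",(305,150),70),("3",(312.5,120.5),70),("4",(334.5,97.5),70),("5",(365,88.5),70),("6",(395.5,97),70),("7",(416,120),70),("8",(421,150),70),("ring",(364,149.5),71),("tip",(321,154.5),109),("btn",(246,220),95),("loupe",(258,140),96),("basket",(312,233),92)):
    print(n,onz(p,uv,z).round(1))
E
```

```text
1 [561.6  91.   70. ]
2 [531.1  96.1  70. ]
3 [507.8 115.5  70. ]
4 [497.1 144.2  70. ]
5 [501.9 174.3  70. ]
6 [521.6 198.4  70. ]
7 [550.5 209.4  70. ]
8 [580.8 204.2  70. ]
ring [555.7 151.2  71. ]
tip [537.1 111.1 109. ]
btn [567.3  14.1  95. ]
loupe [502.1  62.8  96. ]
basket [609.1  68.1  92. ]
```

apply_moves([
  {"hand":0,"slide":[2.9,5.3,30],"spin":0},
  {"hand":0,"slide":[0,0,35],"spin":0},
  {"hand":0,"slide":[0,0,35],"spin":0},
  {"hand":0,"slide":[0,0,30],"spin":0},
  {"hand":0,"slide":[0,0,7.5],"spin":0},
])

```text
time_s: 1.87
tool_pos: [562.2, 103.8, 87.1]
ee_rot: [-0.654, -3.061, 0.005]
force: [-0.3, -0.2, -0.7]
finger_gap: -0.0
```

```bash
python3 - <<'E'
from workcell import ctrl,optics
import cv2
s=ctrl.state();print(s['tool_pos'],s['force'],s['qpos'])
cv2.imwrite("pics/w2.png",optics.camera("wrist"))
a=optics.camera("scene")[180:320,235:410]
cv2.imwrite("pics/s2.png",cv2.resize(a,None,fx=4,fy=4))
E
```

```text
[562.21437442 103.79564513  87.12616221] [-0.26607063 -0.22815526 -0.65640396] [ 8.31440561e-02  2.14601118e-01  1.51694444e+00  4.54950572e-04
  1.42225283e+00 -1.06654301e+00]
```

View pics/w2.png

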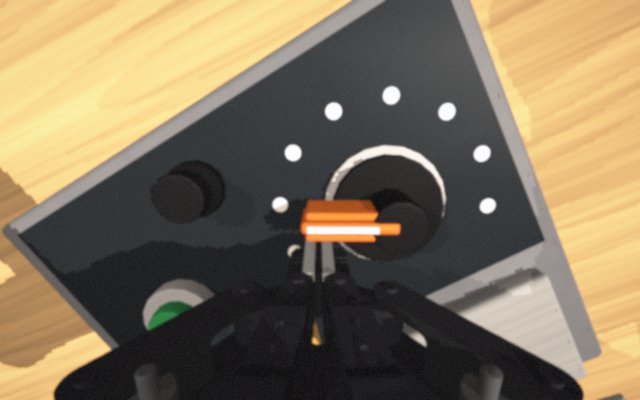

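View pics/s2.png

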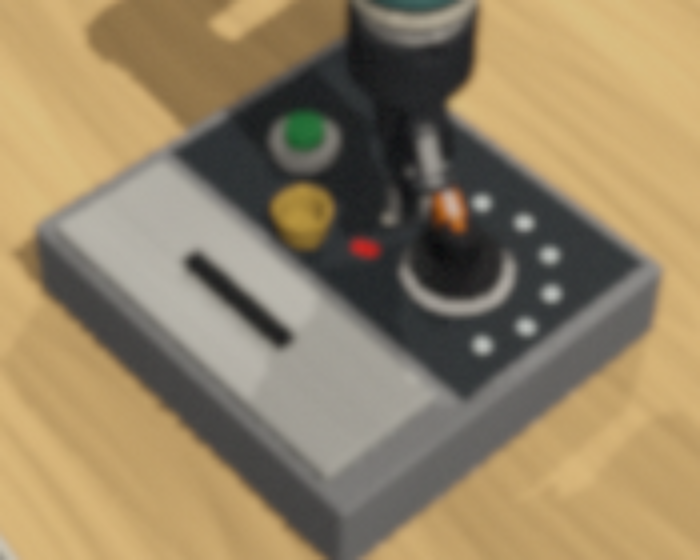

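```bash
python3 - <<'E'
from workcell import ctrl,optics
s=ctrl.state();print(s['time_s'],s['tool_pos'],s['ee_rot'],s['force'])
E
```

```text
1.9667 [564.85203624 103.8315667   91.43128705] [-6.56080641e-01 -3.06660184e+00  2.13039993e-03] [-0.18701712 -0.10447731  0.73444685]
```

The pose has settled about 7 mm off the side of the fin, at radius 36 mm. I push the fin round in arcs about the axis, turning the tool with it.

apply_moves([
  {"hand":0,"slide":[5,0,0],"spin":0},
  {"hand":0,"slide":[2,-1,0],"spin":0},
  {"hand":0,"slide":[2.9,-1.3,0],"spin":0.08},
  {"hand":0,"slide":[2.9,-1.3,0],"spin":0.08},
  {"hand":0,"slide":[2.9,-1.3,0],"spin":0.08},
])

```text
time_s: 2.38
tool_pos: [553.3, 105.6, 97.3]
ee_rot: [1.025, 2.96, 0.003]
force: [3.2, -2.9, -1.3]
finger_gap: -0.0
```

apply_moves([
  {"hand":0,"slide":[2.9,-1.3,0],"spin":0.08},
  {"hand":0,"slide":[2.9,-1.3,0],"spin":0.08},
  {"hand":0,"slide":[2.9,-1.3,0],"spin":0.08},
  {"hand":0,"slide":[2.9,-1.3,0],"spin":0.08},
  {"hand":0,"slide":[2.9,-1.3,0],"spin":0.08},
])

```text
time_s: 2.8
tool_pos: [537.8, 112.2, 97.1]
ee_rot: [1.594, 2.701, 0.005]
force: [2.1, -5.2, -0.1]
finger_gap: -0.1
```

```bash
python3 - <<'E'
from workcell import ctrl,optics
import cv2
cv2.imwrite("pics/w3.png",optics.camera("wrist"))
s=ctrl.state();print(s['time_s'],s['tool_pos'],s['ee_rot'],s['force'])
E
```

```text
2.85 [537.65812602 112.13864126  97.13150672] [1.59680452 2.69844468 0.00428189] [ 1.85984963 -2.83626189  0.49047484]
```

View pics/w3.png

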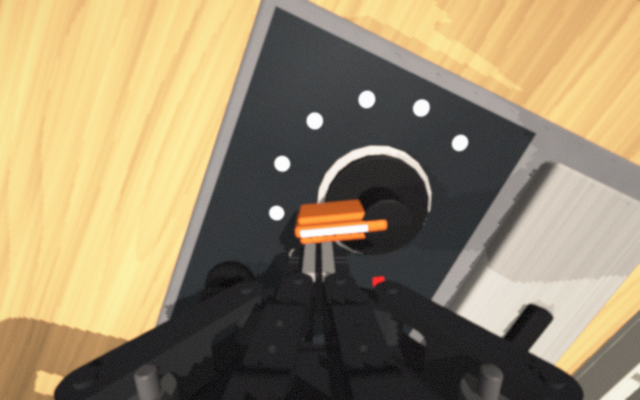

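apply_moves([
  {"hand":0,"slide":[3.5,-2.0,2],"spin":0.08},
  {"hand":0,"slide":[3.5,-2.0,2],"spin":0.08},
  {"hand":0,"slide":[2.9,-1.5,0],"spin":0.08},
  {"hand":0,"slide":[2.9,-1.3,0],"spin":0.08},
  {"hand":0,"slide":[2.9,-1.3,0],"spin":0.08},
])

```text
time_s: 3.27
tool_pos: [524.2, 124.4, 92.4]
ee_rot: [2.099, 2.334, 0.006]
force: [-0.1, 0.5, 0.8]
finger_gap: -0.2
```

apply_moves([
  {"hand":0,"slide":[2.9,-1.3,0],"spin":0.08},
  {"hand":0,"slide":[2.9,-1.3,0],"spin":0.08},
  {"hand":0,"slide":[2.9,-1.3,0],"spin":0.08},
  {"hand":0,"slide":[2.9,-1.3,0],"spin":0.08},
  {"hand":0,"slide":[2.9,-1.3,0],"spin":0.08},
])

```text
time_s: 3.68
tool_pos: [518.4, 138.9, 92.3]
ee_rot: [2.522, 1.871, 0.005]
force: [-0.5, -0.1, -0.1]
finger_gap: 0.0
```

```bash
cat > st.py <<'E'
from workcell import ctrl,optics
import cv2,sys,numpy as np
cv2.imwrite(f"pics/{sys.argv[1]}.png",optics.camera("wrist"))
s=ctrl.state();r=s['ee_rot'];th=2*np.arctan2(r[1],r[0]);d=s['tool_pos'][:2]-np.array([556.5,147])
u=np.array([np.cos(th+np.pi/2),np.sin(th+np.pi/2)]);v=np.array([np.cos(th),np.sin(th)])
pos=(-60-(np.degrees(th)+90-5.64))%360
print(s['time_s'],s['tool_pos'].round(1),'F',s['force'].round(1),'thx',np.degrees(th)%360,'click',pos/30,'radial',d@u,'off',d@v)
E
python3 st.py w4
```

```text
3.7333 [518.4 139.6  92.3] F [-0.5  0.1  0.5] thx 73.02722902017688 click 4.75375903266077 radial 34.33512483299447 off -18.164498926436316
```

View pics/w4.png

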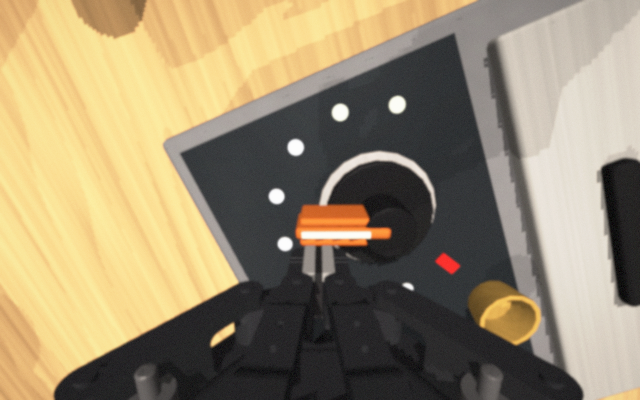

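The finger is at about click 4.75 with no force on it, and the pointer has snapped ahead to about 5. I'll continue to just past 5.5.

apply_moves([
  {"hand":0,"slide":[2.9,-1.5,0],"spin":0.08},
  {"hand":0,"slide":[2.9,-1.5,0],"spin":0.08},
  {"hand":0,"slide":[2.9,-1.5,0],"spin":0.08},
  {"hand":0,"slide":[2.9,-1.3,0],"spin":0.08},
  {"hand":0,"slide":[2.9,-1.3,0],"spin":0.08},
])

```text
time_s: 4.15
tool_pos: [517.9, 154.2, 91.8]
ee_rot: [2.842, 1.334, 0.002]
force: [-1.6, -1.5, 0.4]
finger_gap: 0.3
```

```bash
python3 st.py w5
```

```text
4.2 [518.3 155.2  91.8] F [0.5 0.7 0.8] thx 50.17595056154234 click 5.515468314615256 radial 34.578166128733436 off -18.19237916930661
```

View pics/w5.png

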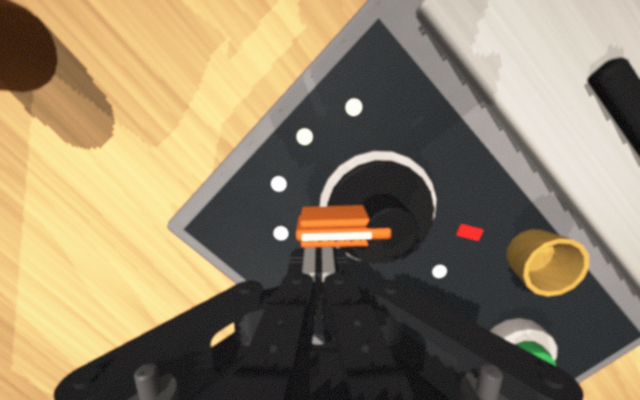

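apply_moves([
  {"hand":0,"slide":[2.9,-1.3,0],"spin":0.08},
  {"hand":0,"slide":[1.5,-0.7,0],"spin":0.04},
  {"hand":0,"slide":[0,0,0],"spin":0},
])

```text
time_s: 4.45
tool_pos: [519.7, 159.8, 91.4]
ee_rot: [2.916, 1.169, 0.005]
force: [-0.6, 0.2, -0.1]
finger_gap: 0.1
```

```bash
python3 st.py w6
```

```text
4.5 [519.5 159.6  91.2] F [ 0.6  0.7 -0.7] thx 43.713111149003105 click 5.730896295033229 radial 34.692344623494755 off -18.00791815689693
```

View pics/w6.png

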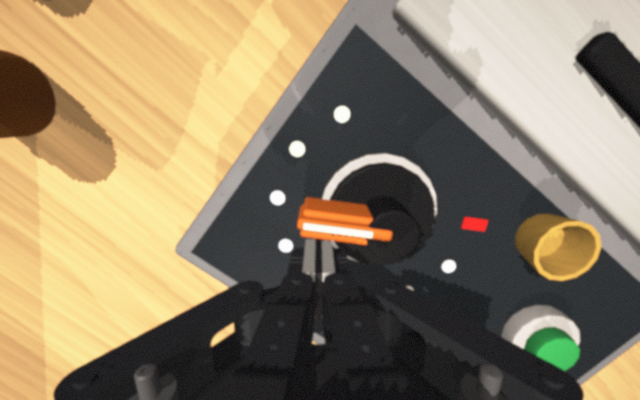

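The fin is now turned ahead of the finger by about 8°, so it snapped into 6. I'll back off, raise, and verify.

apply_moves([
  {"hand":0,"slide":[-5,0,0],"spin":0},
  {"hand":0,"slide":[-8,-2,0],"spin":0},
  {"hand":0,"slide":[0,0,-25],"spin":0},
  {"hand":0,"slide":[0,0,-35],"spin":0},
  {"hand":0,"slide":[0,0,-35],"spin":0},
])

```text
time_s: 4.92
tool_pos: [506.1, 151.0, 184.5]
ee_rot: [-2.917, -1.165, 0.006]
force: [1.4, -0.7, 0.8]
finger_gap: 0.1
```

```bash
python3 st.py w7;python3 - <<'E'
from workcell import ctrl,optics
from h import *
a=optics.camera("scene");cv2.imwrite("pics/sc7f.png",a);cv2.imwrite("pics/s7.png",cv2.resize(a[180:320,235:410],None,fx=4,fy=4))
b=optics.camera("side");cv2.imwrite("pics/d7.png",cv2.resize(b[145:235,265:390],None,fx=5,fy=5))
E
```

```text
4.9667 [510.5 151.9 194.6] F [2.5 0.7 5.6] thx 43.54513415040178 click 5.7364955283199395 radial 35.228406105267645 off -29.91681892124618
```

View pics/w7.png

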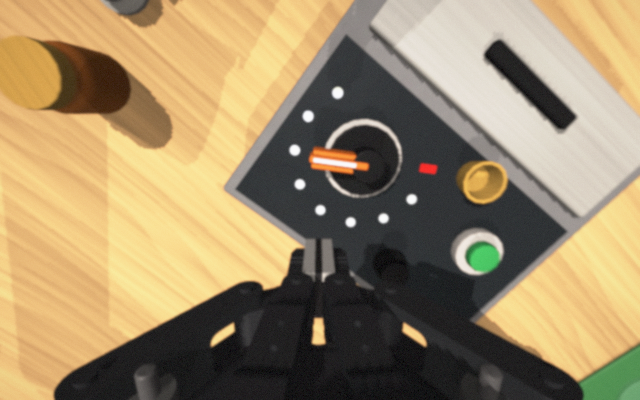

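View pics/s7.png

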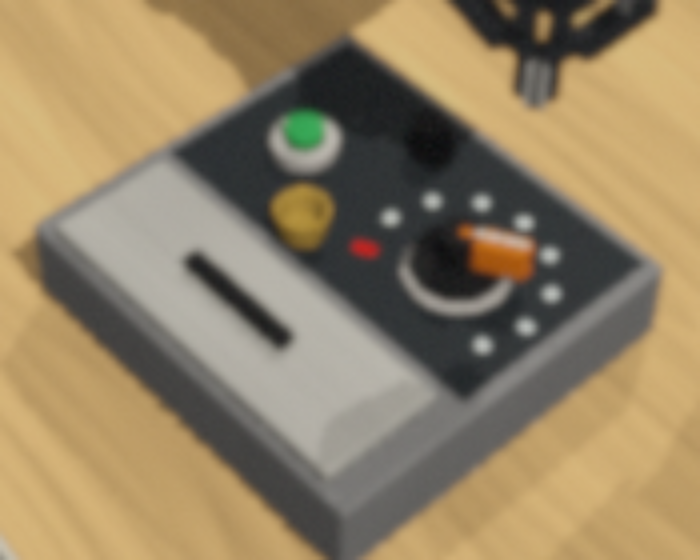

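View pics/d7.png

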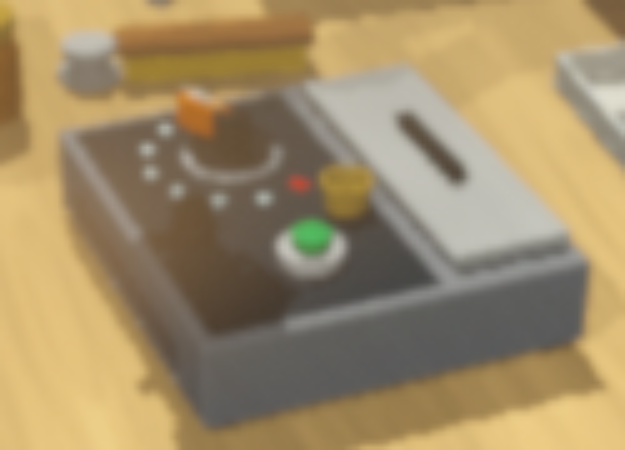

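```bash
python3 - <<'E'
from workcell import ctrl,optics
from h import *
p=optics.camera_params("wrist"); im=cv2.imread("pics/w7.png")
def ang(p,im,box,S=4):
    x0,y0,x1,y1=box; c=cv2.resize(im[y0:y1,x0:x1],None,fx=S,fy=S,interpolation=cv2.INTER_CUBIC)
    b,g,r=[c[...,i].astype(int) for i in range(3)]
    m=(r>g+50)&(g>b+15); w=(np.minimum(np.minimum(b,g),r)>130)
    # white pixels enclosed near orange
    near=cv2.dilate(m.astype(np.uint8),np.ones((13,13)))>0
    ys,xs=np.nonzero(w&near); pts=np.array([onz(p,((x+.5)/S-.5+x0,(y+.5)/S-.5+y0),109)[:2] for x,y in zip(xs,ys)])
    q=pts.mean(0); _,_,v=np.linalg.svd(pts-q); return len(pts),q.round(1),np.degrees(np.arctan2(v[0][1],v[0][0]))-5.64
print("wrist",ang(p,im,(306,145,375,180)))
im=cv2.imread("pics/sc7f.png")
print("scene",ang(optics.camera_params("scene"),im,(348,230,372,252)))
s=optics.camera_params("scene")
# button
for n,pp,im,box in (("w",p,cv2.imread("pics/w7.png"),(445,220,515,285)),("s",s,im,(295,200,330,225))):
    x0,y0,x1,y1=box;c=im[y0:y1,x0:x1].astype(int);b,g,r=c[...,0],c[...,1],c[...,2]
    ys,xs=np.nonzero((g>r+50)&(g>b+30)); uv=(xs.mean()+x0,ys.mean()+y0); print(n,uv,[onz(pp,uv,z).round(1).tolist() for z in (85,90,95,100)])
    if n=="w": A=ray(pp,uv)
pd=optics.camera_params("side")
def tri(R):
    M=sum(np.eye(3)-np.outer(d/np.linalg.norm(d),d/np.linalg.norm(d)) for o,d in R); v=sum((np.eye(3)-np.outer(d,d)/(d@d))@o for o,d in R); return np.linalg.solve(M,v)
print("tri scene+side",tri([ray(s,(310.7,211.7)),ray(pd,(326.9,191.5))]),"all",tri([ray(s,(310.7,211.7)),ray(pd,(326.9,191.5)),A]))
print(ctrl.state()['tool_pos'],ctrl.state()['ee_rot'])
E
```

```text
wrist (3304, array([546.2, 167.7]), np.float64(118.80362110442005))
scene (280, array([542.5, 168.5]), np.float64(120.08652412802456))
w (np.float64(482.93501326259945), np.float64(256.99071618037135)) [[576.7, 0.4, 85.0], [576.4, 4.4, 90.0], [576.1, 8.5, 95.0], [575.8, 12.6, 100.0]]
s (np.float64(310.7887323943662), np.float64(211.7605633802817)) [[568.8, 4.8, 85.0], [571.7, 8.8, 90.0], [574.6, 12.8, 95.0], [577.5, 16.9, 100.0]]
tri scene+side [570.78011255   6.66678339  87.81833824] all [572.78702835   6.18700111  89.16059232]
[509.59722027 151.77758942 189.32596316] [2.91599124 1.16436711 0.01340369]
```

The selector reads 119–120°, so it is sitting in programme 6. Now I move over the button.

apply_moves([
  {"hand":0,"slide":[-13.9,36.7,0],"spin":0},
  {"hand":0,"slide":[-13.9,36.7,0],"spin":0},
  {"hand":0,"slide":[-13.9,36.7,0],"spin":0},
  {"hand":0,"slide":[-13.9,36.7,0],"spin":0},
  {"hand":0,"slide":[0,0,20],"spin":0},
])

```text
time_s: 5.48
tool_pos: [571.8, 0.1, 167.1]
ee_rot: [2.915, 1.152, 0.008]
force: [0.6, 0.3, 0.8]
finger_gap: 0.4
```

apply_moves([
  {"hand":0,"slide":[0,0,30],"spin":0},
  {"hand":0,"slide":[0,0,20],"spin":0},
  {"hand":0,"slide":[0,0,0],"spin":0},
  {"hand":0,"slide":[0,0,0],"spin":0},
])

```text
time_s: 5.82
tool_pos: [566.5, 7.0, 112.2]
ee_rot: [-2.915, -1.163, 0.008]
force: [0.6, 0.9, 0.4]
finger_gap: -0.0
```

```bash
python3 st.py w8;python3 - <<'E'
from workcell import ctrl,optics
from h import *
a=optics.camera("scene");cv2.imwrite("pics/s8.png",cv2.resize(a[180:320,235:410],None,fx=4,fy=4))
E
```

```text
5.8667 [568.    7.  114.5] F [ 0.5 -0.9  0.3] thx 43.50043430107036 click 5.737985523297654 radial -109.51672696038449 off -88.01194398556903
```

View pics/w8.png

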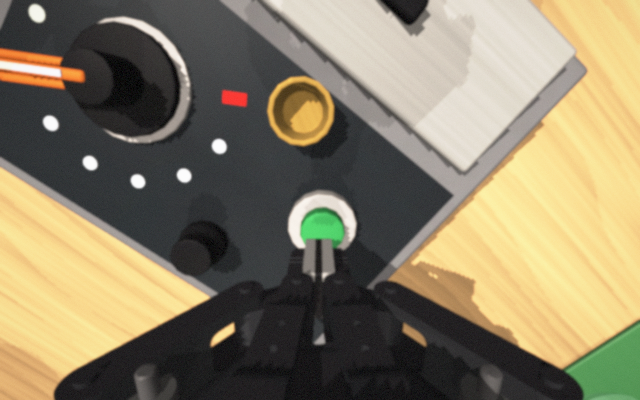

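View pics/s8.png

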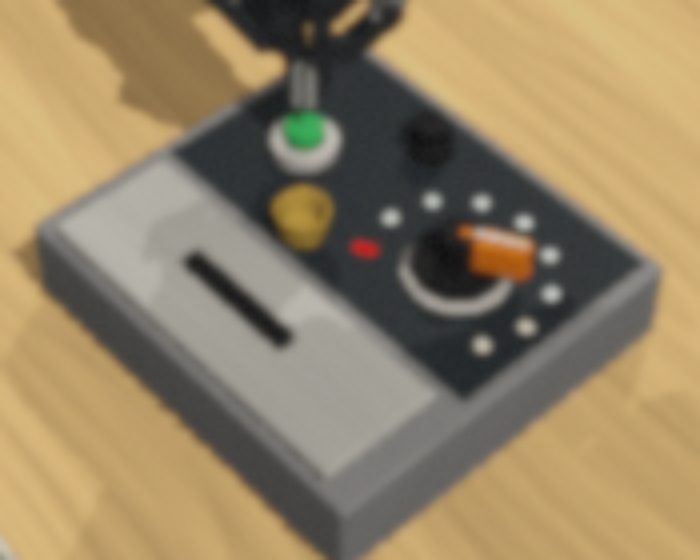

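The fingertip is centred above the button and the selector is still at 6. I'll lower in steps, watching the force.

apply_moves([
  {"hand":0,"slide":[1.5,1.5,8],"spin":0},
  {"hand":0,"slide":[0,0,8],"spin":0},
  {"hand":0,"slide":[0,0,4],"spin":0},
  {"hand":0,"slide":[0,0,2],"spin":0},
])

```text
time_s: 6.25
tool_pos: [570.3, 7.2, 91.9]
ee_rot: [-2.917, -1.164, 0.002]
force: [-0.6, 0.3, 0.5]
finger_gap: 0.3
```

apply_moves([
  {"hand":0,"slide":[0,0,1.5],"spin":0},
  {"hand":0,"slide":[0,0,1.5],"spin":0},
  {"hand":0,"slide":[0,0,0],"spin":0},
])

```text
time_s: 6.5
tool_pos: [570.6, 7.1, 90.0]
ee_rot: [-2.918, -1.164, 0.0]
force: [-2.5, 1.6, 1.8]
finger_gap: -0.2
```

apply_moves([
  {"hand":0,"slide":[0,0,1.5],"spin":0},
  {"hand":0,"slide":[0,0,1.5],"spin":0},
  {"hand":0,"slide":[0,0,0],"spin":0},
])

```text
time_s: 6.75
tool_pos: [571.0, 7.0, 87.2]
ee_rot: [2.918, 1.163, 0.001]
force: [-1.5, 0.2, 4.2]
finger_gap: 0.3
```

apply_moves([
  {"hand":0,"slide":[0,0,1.5],"spin":0},
  {"hand":0,"slide":[0,0,1.5],"spin":0},
  {"hand":0,"slide":[0,0,0],"spin":0},
])

```text
time_s: 7.0
tool_pos: [571.1, 7.0, 86.0]
ee_rot: [2.918, 1.163, 0.002]
force: [-5.4, 0.4, 11.2]
finger_gap: 0.2
```

apply_moves([
  {"hand":0,"slide":[0,0,1.5],"spin":0},
  {"hand":0,"slide":[0,0,0],"spin":0},
  {"hand":0,"slide":[0,0,0],"spin":0},
])

```text
time_s: 7.25
tool_pos: [571.2, 7.0, 85.9]
ee_rot: [2.917, 1.163, 0.003]
force: [-7.6, 0.7, 16.0]
finger_gap: -0.2
```

```bash
python3 st.py w9;python3 - <<'E'
from workcell import ctrl,optics
from h import *
a=optics.camera("side");cv2.imwrite("pics/d9.png",cv2.resize(a[145:235,265:390],None,fx=5,fy=5))
E
```

```text
7.3 [571.1   7.   85.9] F [-7.6  0.5 15.6] thx 43.482993690947005 click 5.738566876968433 radial -111.67101565941805 off -85.71867907519896
```

View pics/d9.png

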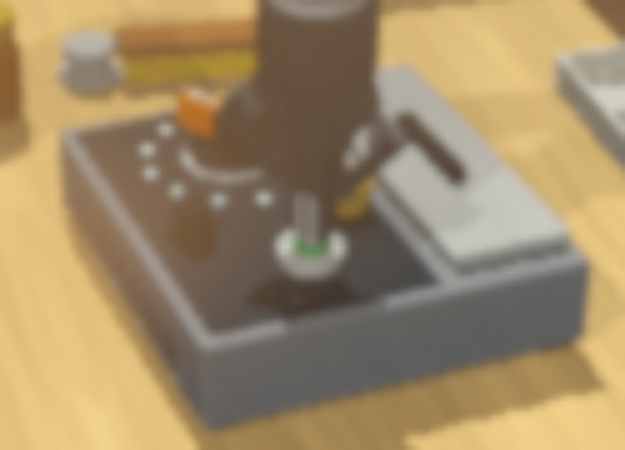

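View pics/w9.png

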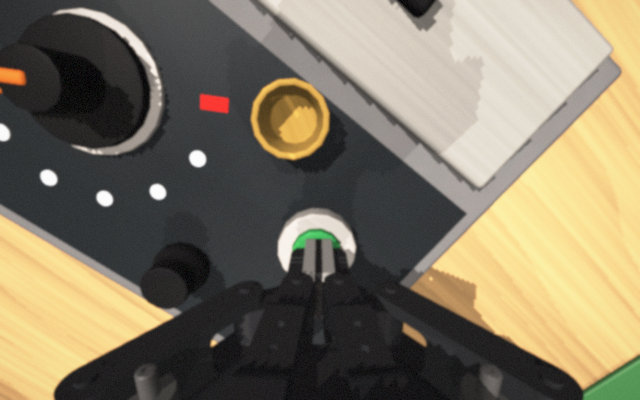

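The side view shows the button sunk into its housing, and the force went from 4 N to 16 N at a stop about 6 mm down, so it is fully pressed. I'll release straight up.

apply_moves([
  {"hand":0,"slide":[0,0,-5],"spin":0},
  {"hand":0,"slide":[0,0,-10],"spin":0},
  {"hand":0,"slide":[0,0,-30],"spin":0},
  {"hand":0,"slide":[0,0,-40],"spin":0},
  {"hand":0,"slide":[0,0,-40],"spin":0},
])

```text
time_s: 7.77
tool_pos: [569.9, 6.9, 206.7]
ee_rot: [-2.917, -1.163, 0.005]
force: [0.9, 0.9, 0.5]
finger_gap: -0.0
```

apply_moves([
  {"hand":0,"slide":[0,0,0],"spin":0},
  {"hand":0,"slide":[0,0,0],"spin":0},
  {"hand":0,"slide":[0,0,0],"spin":0},
])

```text
time_s: 8.02
tool_pos: [570.7, 6.9, 206.8]
ee_rot: [-2.918, -1.163, 0.0]
force: [0.0, -0.4, -0.6]
finger_gap: -0.0
```

```bash
python3 st.py w10;python3 - <<'E'
from workcell import ctrl,optics
from h import *
a=optics.camera("side");b=optics.camera("scene")
pa=cv2.imread("pics/side0.png");pb=cv2.imread("pics/scene0.png")
cv2.imwrite("pics/cmp.png",np.hstack([cv2.resize(a[145:235,265:390],(380,280)),cv2.resize(b[180:320,235:410],(380,280))]))
cv2.imwrite("pics/side10.png",a);cv2.imwrite("pics/scene10.png",b)
for n,i0,i1,box in (("side",pa,a,(265,145,390,235)),("scene",pb,b,(235,180,410,320))):
  x0,y0,x1,y1=box; p=optics.camera_params(n)
  for im in (i0,i1):
    c=im[y0:y1,x0:x1].astype(int);B,g,r=c[...,0],c[...,1],c[...,2]
    ys,xs=np.nonzero((g>r+50)&(g>B+30));print(n,"green",xs.mean()+x0,ys.mean()+y0,len(xs))
E
```

```text
8.0667 [570.1   6.9 205.4] F [ 0.1  0.2 -0.8] thx 43.46729285740605 click 5.739090238086464 radial -111.02773951857894 off -86.491048693274
side green 326.8529411764706 191.52941176470588 34
side green 326.8529411764706 191.52941176470588 34
scene green 310.74285714285713 211.81428571428572 70
scene green 310.74285714285713 211.81428571428572 70
```

View pics/cmp.png

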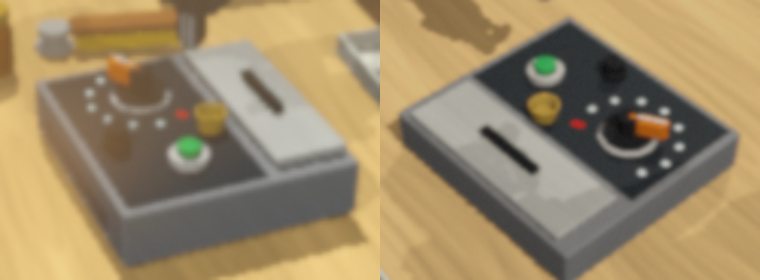

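View pics/scene10.png

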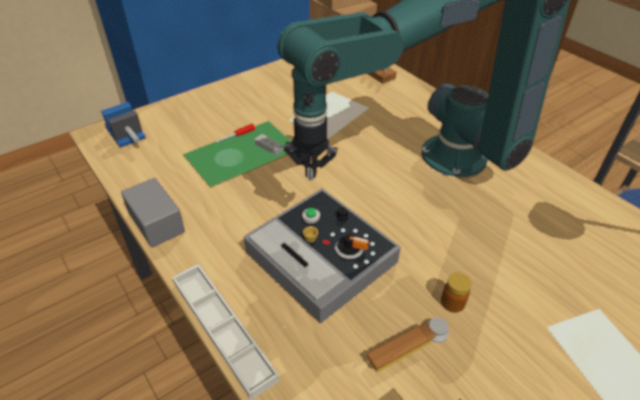

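The button's green patch is back at exactly its starting pixels, the pointer is at 6, everything loose is where it was, and the arm is clear. I'm handing in.

```bash
python3 -c "
from workcell import ctrl
print(ctrl.sign_off())"
```

```text
the job is handed in; nothing more can be done
None
```

I pushed the selector from programme 2 round to programme 6 with the shut fingertips on one side of the pointer. I then pressed the green start button fully down and let it go. The job is handed in at about 8 s of the 54 s; sign-off reports no verdict.

- **Selector:** after I backed off, the pointer measured 118.8° in the wrist view and 120.1° in the scene view, against 120° for programme 6. I didn't measure it again after the button press, but it looked unchanged in the last pictures.
- **Start button:** the force rose from about 4 N to 16 N at a stop roughly 6 mm down, and the side view showed the button sunk in its housing. After release its green patch was at exactly its starting pixels in both fixed views.
- **Loose things:** in the last scene and side views they look to be where they started, judged by eye and not measured.
- **Robot:** the arm ended about 115 mm above the button, with no force on the tool.
- **Disagreement:** the wrist camera placed the marks about 4 mm further in y than the fixed cameras. I mostly trusted the fixed ones, and both the push and the press landed as planned.

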